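# Make up the adult leg kit in the job tray

### The arm

A 6-joint arm with a two-finger parallel gripper is mounted at the origin on the work surface. World frame = base frame: x ahead of the robot, y to its left, z up, the work surface at z = 0. Lengths are in m, angles in rad, forces in N, time in s.
With the tool pointing down it reaches from about 0.4 to 0.825 m from the base axis. Payload 7 kg.
Tool frame: the origin (TCP) lies at the very end of the fingers, on their centre line; the grasp point (between the pads) lies 19 mm behind it (env.grasp_offset is the distance from the TCP to the grasp point, in m); z points along the fingers, y is the line along which they close (so a half turn about z gives the same grasp; the last joint's range is limited). The gripper opens to 88 mm and grips with 3 to 60 N. Pads are 19 mm wide; open, the fingers measure 130 mm over their backs; the gripper's body (78 mm by 193 mm) begins 47 mm behind the grasp point.
Start: joints at [1.603, 0.359, 0.012, 0, -1.224, -0.288], TCP at [0.171, 0.653, 0.227] pointing down, gripper open.
Joint ranges: [-3.07, 3.07], [-1.43, 2.12], [-1.02, 1.25], [-3.03, 1.67], [-3.05, -0], [-3.03, 3.03]. Speed limits (rad/s): [2.39, 2.39, 3.01, 3.14, 3.14, 3.14].

### API

Orientations are given as a 3x3 rotation matrix whose columns are the frame's x, y, z axes.
In Python, from workcell import env gives the robot as it stands. The module is installed in compiled form; this text tells all that it offers.
- The arm moves only by the shell command python3 -m handwheel 'ROWS' [FORCE]. ROWS is JSON, a list of rows, each an object of numbers: "x", "y", "z": the shift along the tool's x, y, z in m; "rx", "ry", "rz": the turn, a rotation vector about the tool's x, y, z in degrees; "grip": the finger opening in m, from 0 to 0.0876. A call has exactly 10 rows; each row is the pose to reach, as a shift and turn from the pose commanded when the call began, along the tool's axes at that moment; what a row does not reach only later rows make up. A row lasts 1/10 s, in which the tool goes at most 50 mm and 8.59 degrees, less where a joint would pass 70% of its speed; a pose out of reach is approached as far as the arm can. A call with a gripper value outside its range is refused whole. The fingers move at their own pace and stop on an object; FORCE is the grip in N (left out, the last holds). Time passes only in rows, so rows that repeat a pose let the fingers close, or fill a call up. It gives the time, the measured TCP pose, the force, the opening and the grip force at its end, in the units of the state.
- env.state(): the state, without advancing time (a new reading comes with each control period).
- env.read_camera(name): name is "scene" or "top"; returns the picture (420x560x3 uint8, red, green, blue); there is no depth.
- env.camera_params(name): a dict with "mtx" (3x3 intrinsics, pixels), "distortion" ([k1, k2, p1, p2, k3] as OpenCV has them; the pictures are not rectified), "rvec" (rotation vector, rad) and "tvec" (3), from world to camera coordinates, as OpenCV has them. Camera axes: x right, y down, z forward; pixel columns grow to the right and rows downward; lengths in m; the calibration is good to about 2 mm. A picture is of the moment at which its call begins. camera_params takes no time and is no camera call.
- env.hand_in(): hands the job in; it is judged then, once.
The state is a dict: "clock": time; "q": joint angles; "joint_velocities": joint speeds; "joint_torque": joint torques, N m; "position": TCP position; "tool_rot": TCP orientation; "contact_force": force on the tool from outside, world axes, zero at the start; "ft_torque": the same for the moment, N m; "grip_width": finger opening in m; "finger_force": force on a finger pad.
Only numpy, scipy, OpenCV 4.12 (cv2) and the standard library are available. Lean on these libraries where they do the work, as an engineer would, in place of code of your own. Each camera call takes 0.05 s, during which the arm holds its last target. There are 200 camera calls.

### The job

Make up the adult leg kit in the red job tray: set the bright pyramid adapter, tube clamp, four-arm anchor and pylon tube each into the foam cut-out of its own shape, resting right down on the yellow floor, the tube lying along its pocket and the others upright, with the anchor's arms in the cross and the clamp's ear towards a notch. Leave the dark child-size clamp and tube lying undisturbed on the blue mat, and let go of everything at the end.

Things in the scene. Friction and masses are not known exactly. Their poses are not given: they have to be found in the camera images.
- pyramid: Bright pyramid adapter: square plate 50 x 50 x 7 mm with a square stub 19.5 mm wide at its middle (on a low dome), 11 to 25 mm above the underside: grip it across the stub's flats. Origin: centre of the underside; z up, x and y along the sides of plate and stub. On the 3 mm thick blue mat. 0.1 kg.
- clamp: Bright tube clamp, upright: cylinder 38 mm in diameter, 46 mm high, open 30 mm bore on top, and a split ear on its +x side reaching 30 mm from the axis (14.5 mm wide, 25 to 43 mm above the underside). Grip across y, clear of the ear. Origin: underside, on the axis; z up. On the 3 mm thick blue mat. 0.13 kg.
- anchor: Bright four-arm anchor, lying flat: hub 34 mm in diameter, 18 mm high; four like arms 12 mm wide, 3 mm thick (8 mm at the hub) along +x, +y, -x, -y, reaching 38 mm from the centre. Grip by the hub, fingertips over the arms, 8 mm or more above the underside. Origin: centre of the underside; z up. On the 3 mm thick blue mat. 0.11 kg.
- tube: Bright aluminium pylon tube lying on its side, 30 mm in diameter, 76 mm long, both ends alike. Origin: its middle, on the axis, 15 mm above what it lies on; x along the tube. On the 3 mm thick blue mat. 0.07 kg.
- child_clamp: Dark steel child-size tube clamp, not for this kit: like the bright one but smaller, 28 mm in diameter, 34 mm high, ear to 22 mm from the axis. Origin: underside, on the axis; z up, x towards the ear. On the 3 mm thick blue mat.
- child_tube: Dark steel child-size tube lying on its side, not for this kit: 22 mm in diameter, 76 mm long. Origin: its middle, on the axis, 11 mm above the mat; x along the tube. On the 3 mm thick blue mat.
- pyramid_insert: Fixed foam square, 100 x 100 x 14 mm, one of four set 2 x 2 (pitch 104 mm) in the red tray: 6 mm yellow floor, 8 mm black layer around the cut-out. Tray rim (220 mm square) level with its top, 18 mm over the bench. Origin: centre of its underside, 4 mm over the bench. Square cut-out 64 x 64 mm, sides along x and y: for the pyramid adapter.
- clamp_insert: Fixed foam square, 100 x 100 x 14 mm, one of four set 2 x 2 (pitch 104 mm) in the red tray: 6 mm yellow floor, 8 mm black layer around the cut-out. Tray rim (220 mm square) level with its top, 18 mm over the bench. Origin: centre of its underside, 4 mm over the bench. Eight-sided cut-out 52 mm across, notches 30 mm wide at +x and -x out to 37 mm: for the clamp, ear to either notch.
- anchor_insert: Fixed foam square, 100 x 100 x 14 mm, one of four set 2 x 2 (pitch 104 mm) in the red tray: 6 mm yellow floor, 8 mm black layer around the cut-out. Tray rim (220 mm square) level with its top, 18 mm over the bench. Origin: centre of its underside, 4 mm over the bench. Cross cut-out: channels 26 mm wide along x and y, 45 mm out, 50 mm square middle: for the anchor.
- tube_insert: Fixed foam square, 100 x 100 x 14 mm, one of four set 2 x 2 (pitch 104 mm) in the red tray: 6 mm yellow floor, 8 mm black layer around the cut-out. Tray rim (220 mm square) level with its top, 18 mm over the bench. Origin: centre of its underside, 4 mm over the bench. Long cut-out, 90 mm along x and 48 mm along y: for the tube, lying along x.
Not all that is in view belongs to the job. Leave any purple look-alike of the anchor alone.

How it is judged:
At the end, for the whole second after the job is handed in: Each bright part rests on the floor of its own cut-out (height within 3 mm, centre within 12 mm, clamp 15), upright within 0.12 rad, tube along its pocket within 0.3 rad, clamp ear within 0.5 rad of the notch line; both dark parts within 20 mm of their start (horizontal distance between pyramid and pyramid_insert below 0.012 m and z of pyramid in the frame of pyramid_insert between 0.003 and 0.009 m and linear speed of each of pyramid, clamp, anchor, tube below 0.02 m/s and angle between each of pyramid, clamp, anchor's own z axis and vertical below 0.12 rad and horizontal distance between clamp and clamp_insert below 0.015 m and z of clamp in the frame of clamp_insert between 0.003 and 0.009 m and angle between the x axis of clamp and the x axis of clamp_insert, either way round below 0.5 rad and horizontal distance between anchor and anchor_insert below 0.012 m and z of anchor in the frame of anchor_insert between 0.003 and 0.009 m and horizontal distance between tube and tube_insert below 0.012 m and z of tube in the frame of tube_insert between 0.018 and 0.024 m and angle between the x axis of tube and the x axis of tube_insert, either way round below 0.3 rad and not (distance of child_clamp from where it was at the start of the episode above 0.02 m) and not (distance of child_tube from where it was at the start of the episode above 0.02 m)); the robot touches nothing.
It fails at once if a dark child-size part is moved more than 20 mm (distance of any of child_clamp, child_tube from where it was at the start of the episode above 0.02 m).
It also fails if it takes over 107 s, if anything falls off the work surface, if the arm or the gripper's body presses on something with over 40 N, if the wrist force passes 120 N, or if a joint passes its speed limit or range.

## Working session

There is one attempt and no reset: what is moved stays moved. The work goes in short steps, Python scripts to look and compute and a shell command to move; the robot and the scene stay as the last step left them, time stands still between calls to the robot, and variables do not carry over. Pictures are saved under pics/ and viewed, at most 14 in all, crops included, and the job is handed in when it is done.

```bash
mkdir -p pics; python3 - <<'E'
from workcell import env
import cv2
for n in("scene","top"):
    im=env.read_camera(n); cv2.imwrite(f"pics/{n}0.png",im[:,:,::-1])
    p=env.camera_params(n); print(n,{k:__import__('numpy').round(v,4).tolist() for k,v in p.items()})
s=env.state(); print(s['clock'],s['position'],s['tool_rot'],s['grip_width'])
E
```

```text
scene {'mtx': [[434.535, 0.0, 281.3267], [0.0, 434.535, 212.9958], [0.0, 0.0, 1.0]], 'distortion': [-0.1398, 0.0, 0.0, 0.0, 0.0], 'rvec': [1.4001, 2.4121, -0.6871], 'tvec': [0.3419, -0.3577, 1.4058]}
top {'mtx': [[430.6394, 0.0, 275.2157], [0.0, 430.6394, 206.6682], [0.0, 0.0, 1.0]], 'distortion': [-0.0301, 0.0, 0.0, 0.0, 0.0], 'rvec': [2.1016, -2.1529, 0.1963], 'tvec': [-0.0842, 0.5518, 0.9086]}
0.1 [0.17070005 0.6526279  0.22576553] [[ 9.67440020e-01 -2.53100292e-01 -2.22970636e-04]
 [-2.53100356e-01 -9.67439055e-01 -1.37291859e-03]
 [ 1.31775594e-04  1.38465033e-03 -9.99999033e-01]] 0.08747357203415942
```

View pics/scene0.png

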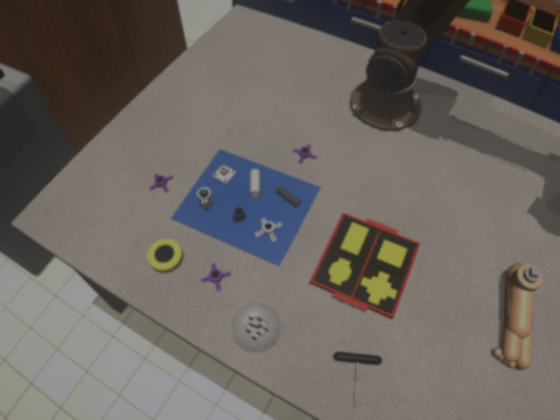

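View pics/top0.png

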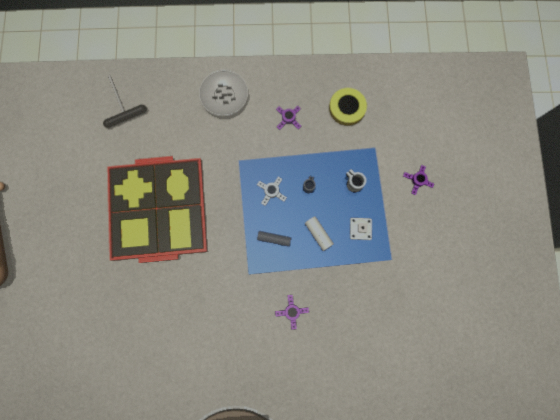

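Top view: white four-arm anchor (271,190), dark child clamp (310,185), bright clamp (356,181), bright tube (319,234), dark tube (274,239), pyramid (361,229). Purple look-alikes are at (289,116), (420,180) and (292,312). The tray cut-outs are cross (133,189), octagon (178,185), square (135,233) and long (180,229).
In the scene view, the anchor is at (268,229), clamp (204,197), tube (255,183) and pyramid (224,174). I choose the bright parts on the mat and check them in close crops.

```bash
cat > h.py <<'E'
import numpy as np, cv2
from workcell import env
P={n:env.camera_params(n) for n in("scene","top")}
def ray(n,uv):
    p=P[n]; R=cv2.Rodrigues(np.array(p['rvec'],float))[0]
    x=cv2.undistortPoints(np.array([[uv]],float),np.array(p['mtx']),np.array(p['distortion']))[0,0]
    return -R.T@np.array(p['tvec']).ravel(), R.T@np.array([*x,1])
def onz(n,uv,z):
    c,d=ray(n,uv); return c+d*(z-c[2])/d[2]
def tri(a,b):  # scene uv, top uv -> point, gap
    c,d=ray('scene',a);e,f=ray('top',b)
    s=np.linalg.lstsq(np.c_[d,-f],e-c,rcond=None)[0]
    p,q=c+d*s[0],e+f*s[1]; return (p+q)/2,np.linalg.norm(p-q)
def crop(n,x0,y0,w,h,k,out,im=None):
    im=env.read_camera(n) if im is None else im
    c=cv2.resize(im[y0:y0+h,x0:x0+w,::-1],None,fx=k,fy=k,interpolation=cv2.INTER_CUBIC)
    for v in range(-(-x0//10)*10,x0+w,10):
        cv2.line(c,(int((v-x0+.5)*k),0),(int((v-x0+.5)*k),4 if v%50 else 14),(0,255,0),1)
        if v%20==0: cv2.putText(c,str(v),(int((v-x0+.5)*k)-10,18),0,.35,(0,255,0),1)
    for v in range(-(-y0//10)*10,y0+h,10):
        cv2.line(c,(0,int((v-y0+.5)*k)),(5,int((v-y0+.5)*k)),(0,255,0),1)
        if v%20==0: cv2.putText(c,str(v),(7,int((v-y0+.5)*k)+4),0,.35,(0,255,0),1)
    cv2.imwrite(out,c)
E
python3 - <<'E'
from h import *
t=cv2.imread('pics/top0.png')[:,:,::-1];s=cv2.imread('pics/scene0.png')[:,:,::-1]
crop('top',238,148,156,117,5,'pics/c1.png',t); crop('scene',170,148,156,117,5,'pics/c2.png',s)
crop('top',98,150,120,118,5,'pics/c3.png',t); crop('scene',305,207,122,110,5,'pics/c4.png',s)
E
```

```text
(no output)
```

View pics/c1.png

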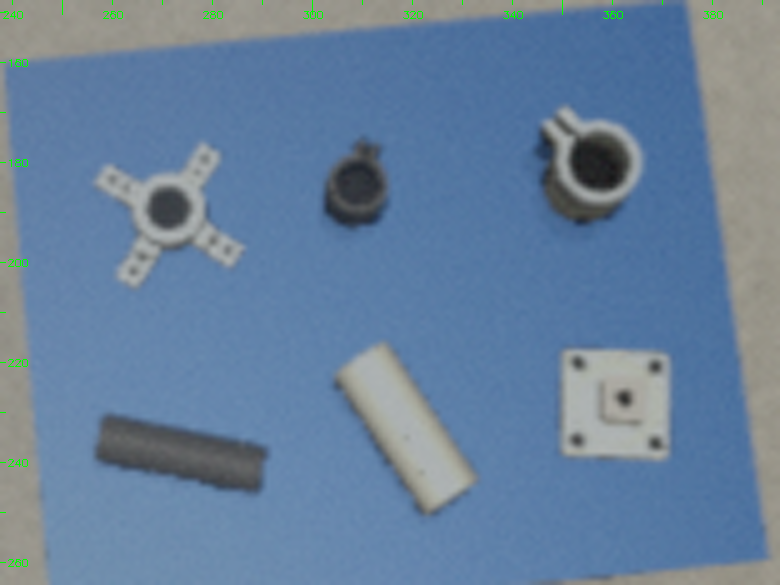

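View pics/c2.png

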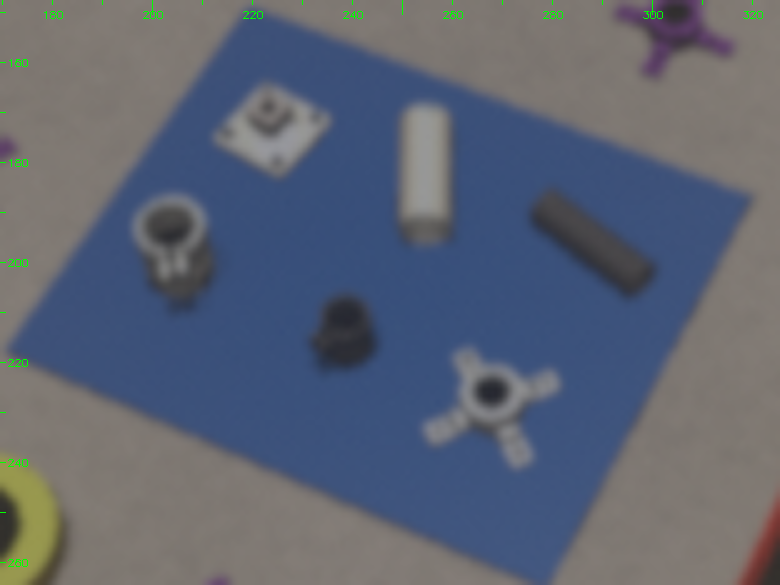

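View pics/c3.png

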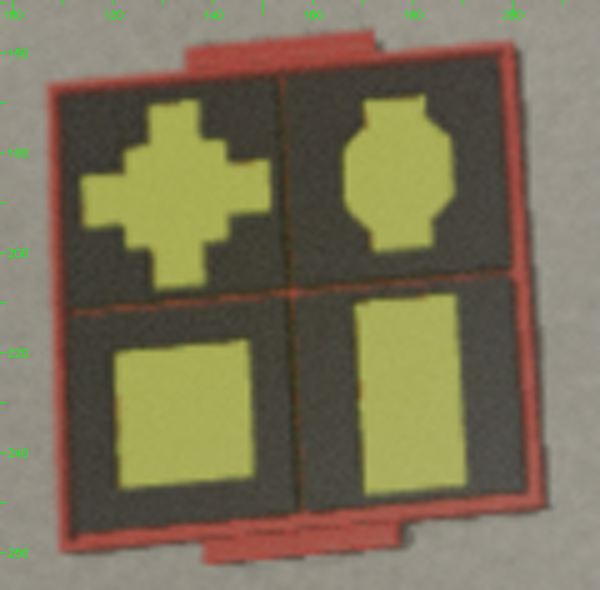

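View pics/c4.png

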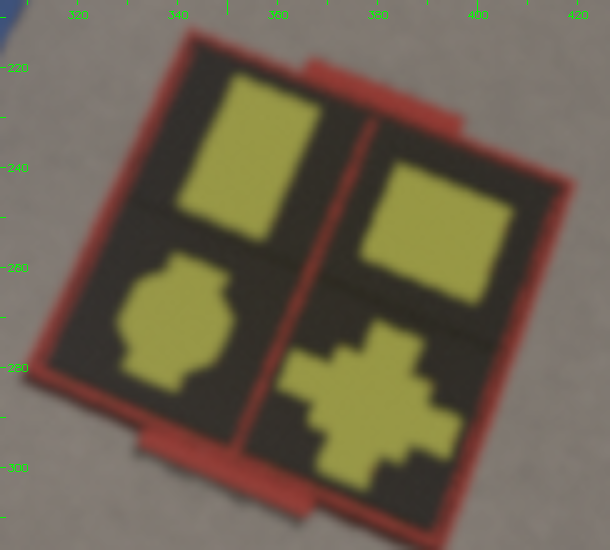

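Crops: all six parts are upright or lying as described, with the anchor hub at crop (168,209) and the clamp ear pointing up-left. The tray corners and cut-outs are sharp in both views. Now triangulating.

```bash
cat > m.py <<'E'
from h import *
np.set_printoptions(precision=4,suppress=True)
T=lambda p:(237.6+p[0]/5,147.6+p[1]/5); S=lambda p:(169.6+p[0]/5,147.6+p[1]/5)
TT=lambda p:(97.6+p[0]/5,149.6+p[1]/5); SS=lambda p:(304.6+p[0]/5,206.6+p[1]/5)
for n,a,b in [('anchor hub',(491,390),(168,209)),('clamp rim',(170,226),(599,164)),('stub hole',(270,102),(624,398)),
  ('plate NW',(213,138),(669,354)),('plate',(268,83),(668,457)),('plate',(330,118),(562,455)),('plate',(278,178),(562,350)),('tube top mid',(425,165),(407,428)),('ctube',(593,243),(181,454))]: print(n,*tri(S(a),T(b)))
c=[]
for n,a,b in [('cross',(440,548),(50,87)),('oct',(27,374),(514,44)),('long',(190,32),(545,507)),('sq',(573,182),(63,550))]:
    p,g=tri(SS(a),TT(b)); print(n,p,g); c.append(p)
print('sides',[np.linalg.norm(c[i]-c[i-1]) for i in range(4)])
c=[onz('top',TT(b),.018) for b in [(50,87),(514,44),(545,507),(63,550)]]
print('sides top',[np.linalg.norm(c[i]-c[i-1]) for i in range(4)])
c=np.array(c); ctr=c.mean(0); X=(c[1]+c[2]-c[0]-c[3]);X/=np.linalg.norm(X); Y=(c[0]+c[1]-c[2]-c[3]);Y/=np.linalg.norm(Y)
print('ctr',ctr,'X',X,np.degrees(np.arctan2(X[1],X[0])),'Y',np.degrees(np.arctan2(Y[1],Y[0])))
for n,i,j in[('anchor',-1,1),('clamp',1,1),('tube',1,-1),('pyr',-1,-1)]:
    print(n,'insert',ctr+.052*(i*X+j*Y))
# cutout centres from corners, top view z=.018 and scene
for n,q in {'tube':[(355,304),(457,294),(467,485),(363,494)],'pyr':[(114,352),(248,341),(254,477),(120,488)],'clamp':[(365,98),(425,96),(434,246),(373,251)],'anchor':[(148,104),(199,100),(206,285),(155,290)],'anchor2':[(81,177),(270,159),(272,211),(84,228)]}.items():
    w=np.array([onz('top',TT(x),.018) for x in q]); print(n,'cut top',w.mean(0),[round(float(np.linalg.norm(w[i]-w[i-1])),4) for i in range(4)])
for n,q in {'tube':[(238,72),(322,105),(262,242),(175,207)],'pyr':[(398,162),(514,208),(478,305),(360,258)]}.items():
    w=np.array([onz('scene',SS(x),.018) for x in q]); print(n,'cut scene',w.mean(0),[round(float(np.linalg.norm(w[i]-w[i-1])),4) for i in range(4)])
# yaw
ang=lambda a,b,z:np.degrees(np.arctan2(*(onz('top',T(b),z)-onz('top',T(a),z))[[1,0]]))
print('anchor arm',ang((112,180),(230,250),.006),ang((205,160),(135,272),.006), 'ends mid', sum(onz('top',T(a),.006) for a in [(112,180),(230,250),(205,160),(135,272)])/4)
print('clamp ear',ang((599,164),(556,121),.049), onz('top',T((599,164)),.049))
print('pyr',ang((562,350),(669,354),.01),ang((562,350),(562,455),.01),ang((562,455),(668,457),.01),ang((669,354),(668,457),.01),sum(onz('top',T(a),.01) for a in [(562,350),(669,354),(668,457),(562,455)])/4)
print('tube',ang((361,362),(453,498),.025),ang((385,344),(475,482),.018),ang((337,380),(432,514),.01),onz('top',T((407,428)),.033),onz('top',T((407,428)),.018))
E
python3 m.py
```

```text
anchor hub [ 0.5962 -0.091   0.0228] 0.00363104606567781
clamp rim [ 0.6066 -0.2861  0.0478] 0.0028366243995296284
stub hole [ 0.5016 -0.2938  0.0331] 0.002465165663662358
plate NW [ 0.5249 -0.3212  0.0081] 0.0026562792874207414
plate [ 0.4765 -0.3166  0.0087] 0.0006165745196521045
plate [ 0.4794 -0.2694  0.0082] 0.003816559142005394
plate [ 0.5286 -0.2727  0.0061] 0.004310522355919352
tube top mid [ 0.4914 -0.1965  0.026 ] 0.003165766697571234
ctube [ 0.4833 -0.0937  0.0132] 0.0022598396739636497
cross [0.6608 0.2924 0.0177] 0.004529412454414767
oct [0.677  0.0762 0.0126] 0.0007388255588060045
long [0.458  0.0603 0.0127] 0.0011782355260625803
sq [0.4435 0.2772 0.0173] 0.003357723809393676
sides [np.float64(0.21785451815876336), np.float64(0.21683364468922), np.float64(0.21963915070151424), np.float64(0.2174293496370963)]
sides top [np.float64(0.21772966399689897), np.float64(0.2193760848952576), np.float64(0.2185032997501933), np.float64(0.21903146015407013)]
ctr [0.5588 0.1771 0.018 ] X [ 0.0681 -0.9977  0.    ] -86.09496189884639 Y 4.148495748600257
anchor insert [0.6071 0.2328 0.
[... 260 characters left out ...]
p [0.6145 0.1287 0.018 ] [0.0735, 0.0282, 0.0721, 0.0283]
anchor cut top [0.6067 0.2324 0.018 ] [0.0892, 0.0241, 0.0887, 0.0237]
anchor2 cut top [0.6069 0.2325 0.018 ] [0.0245, 0.0887, 0.0249, 0.0878]
tube cut scene [0.5141 0.1205 0.018 ] [0.0893, 0.0476, 0.0891, 0.0477]
pyr cut scene [0.5074 0.2241 0.018 ] [0.061, 0.0639, 0.0606, 0.0634]
anchor arm -122.6327040192543 147.27576242684304 ends mid [ 0.5961 -0.0904  0.006 ]
clamp ear 41.836609572170325 [ 0.6056 -0.2845  0.049 ]
pyr -93.56424492930924 176.84707516755304 -92.51676547564657 175.79080732328302 [ 0.5015 -0.2932  0.01  ]
tube -148.15480706684903 -149.24703520835007 -146.770814761972 [ 0.4899 -0.1943  0.033 ] [ 0.4917 -0.1959  0.018 ]
```

```bash
cat > d.py <<'E'
# usage: d.py x y z yaw_deg : shift/turn from present pose in tool axes
import sys; from h import *
from scipy.spatial.transform import Rotation as Ro
x,y,z,w=map(float,sys.argv[1:5]); s=env.state(); R=np.array(s['tool_rot'])
a=np.radians(w);c,n=np.cos(a),np.sin(a)
G=np.array([[c,n,0],[n,-c,0],[0,0,-1]])
print('shift mm',np.round(R.T@(np.array([x,y,z])-s['position'])*1e3,1),'rot',np.round(Ro.from_matrix(R.T@G).as_rotvec(degrees=True),1),'pos',np.round(s['position'],4),'yaw',round(float(np.degrees(np.arctan2(R[1,0],R[0,0]))),1),'t',round(s['clock'],2),'w',round(s['grip_width'],4))
E
python3 d.py .5962 -.091 .12 -32.65
python3 -m handwheel '[{"x":0.3,"y":0.306,"z":0},{"x":0.3,"y":0.306,"z":0},{"x":0.3,"y":0.306,"z":0},{"x":0.3,"y":0.306,"z":0},{"x":0.3,"y":0.306,"z":0},{"x":0.3,"y":0.306,"z":0},{"x":0.3,"y":0.306,"z":0},{"x":0.3,"y":0.306,"z":0},{"x":0.3,"y":0.306,"z":0},{"x":0.3,"y":0.306,"z":0}]'
python3 d.py .5962 -.091 .08 -32.65
```

```text
shift mm [599.8 611.6 106.7] rot [ 0.1 -0.  18. ] pos [0.1707 0.6526 0.2258] yaw -14.7 t 0.1 w 0.0875
shift mm [599.8 611.5 146.7] rot [ 0.1 -0.  18. ] pos [0.1707 0.6526 0.2258] yaw -14.7 t 0.1 w 0.0875$[0]: bad value
```

```bash

python3 -m handwheel '[{"x":0.03,"y":0.03,"z":0.0,"rx":0.0,"ry":0.0,"rz":0.0,"grip":0.06},{"x":0.06,"y":0.06,"z":0.0,"rx":0.0,"ry":0.0,"rz":0.0,"grip":0.06},{"x":0.09,"y":0.09,"z":0.0,"rx":0.0,"ry":0.0,"rz":0.0,"grip":0.06},{"x":0.12,"y":0.12,"z":0.0,"rx":0.0,"ry":0.0,"rz":0.0,"grip":0.06},{"x":0.15,"y":0.15,"z":0.0,"rx":0.0,"ry":0.0,"rz":0.0,"grip":0.06},{"x":0.18,"y":0.18,"z":0.0,"rx":0.0,"ry":0.0,"rz":0.0,"grip":0.06},{"x":0.21,"y":0.21,"z":0.0,"rx":0.0,"ry":0.0,"rz":0.0,"grip":0.06},{"x":0.24,"y":0.24,"z":0.0,"rx":0.0,"ry":0.0,"rz":0.0,"grip":0.06},{"x":0.27,"y":0.27,"z":0.0,"rx":0.0,"ry":0.0,"rz":0.0,"grip":0.06},{"x":0.3,"y":0.3,"z":0.0,"rx":0.0,"ry":0.0,"rz":0.0,"grip":0.06}]'
python3 d.py .5962 -.091 .08 -32.65
```

```text
clock: 1.1
position: [0.3855, 0.2851, 0.2265]
tool_rot: [[0.968, -0.253, -0.0], [-0.253, -0.968, 0.0], [-0.0, 0.0, -1.0]]
contact_force: [0.1, 0.5, 0.2]
grip_width: 0.0599
finger_force: 0.0
shift mm [299.  310.7 146.5] rot [ 0.  0. 18.] pos [0.3855 0.2851 0.2265] yaw -14.6 t 1.1 w 0.0599
```

```bash

python3 -m handwheel '[{"x":0.3,"y":0.311,"z":0.08,"rx":0,"ry":0,"rz":18,"grip":0.06},{"x":0.3,"y":0.311,"z":0.08,"rx":0,"ry":0,"rz":18,"grip":0.06},{"x":0.3,"y":0.311,"z":0.08,"rx":0,"ry":0,"rz":18,"grip":0.06},{"x":0.3,"y":0.311,"z":0.08,"rx":0,"ry":0,"rz":18,"grip":0.06},{"x":0.3,"y":0.311,"z":0.08,"rx":0,"ry":0,"rz":18,"grip":0.06},{"x":0.3,"y":0.311,"z":0.08,"rx":0,"ry":0,"rz":18,"grip":0.06},{"x":0.3,"y":0.311,"z":0.08,"rx":0,"ry":0,"rz":18,"grip":0.06},{"x":0.3,"y":0.311,"z":0.08,"rx":0,"ry":0,"rz":18,"grip":0.06},{"x":0.3,"y":0.311,"z":0.08,"rx":0,"ry":0,"rz":18,"grip":0.06},{"x":0.3,"y":0.311,"z":0.08,"rx":0,"ry":0,"rz":18,"grip":0.06}]'
python3 d.py .5962 -.091 .08 -32.65
```

```text
clock: 2.1
position: [0.5972, -0.0938, 0.1442]
tool_rot: [[0.84, -0.543, -0.003], [-0.543, -0.84, -0.001], [-0.002, 0.002, -1.0]]
contact_force: [-1.6, 1.2, -0.2]
grip_width: 0.06
finger_force: 0.0
shift mm [-2.2 -2.  64.2] rot [ 0.1  0.1 -0.3] pos [ 0.5972 -0.0938  0.1442] yaw -32.9 t 2.1 w 0.06
```

```bash

python3 -m handwheel '[{"x":-0.002,"y":-0.002,"z":0.05,"rx":0,"ry":0,"rz":0,"grip":0.06},{"x":-0.002,"y":-0.002,"z":0.1,"rx":0,"ry":0,"rz":0,"grip":0.06},{"x":-0.002,"y":-0.002,"z":0.1,"rx":0,"ry":0,"rz":0,"grip":0.06},{"x":-0.002,"y":-0.002,"z":0.1,"rx":0,"ry":0,"rz":0,"grip":0.06},{"x":-0.002,"y":-0.002,"z":0.1,"rx":0,"ry":0,"rz":0,"grip":0.06},{"x":-0.002,"y":-0.002,"z":0.1,"rx":0,"ry":0,"rz":0,"grip":0.06},{"x":-0.002,"y":-0.002,"z":0.1,"rx":0,"ry":0,"rz":0,"grip":0.06},{"x":-0.002,"y":-0.002,"z":0.1,"rx":0,"ry":0,"rz":0,"grip":0.06},{"x":-0.002,"y":-0.002,"z":0.1,"rx":0,"ry":0,"rz":0,"grip":0.06},{"x":-0.002,"y":-0.002,"z":0.1,"rx":0,"ry":0,"rz":0,"grip":0.06}]' >/dev/null
python3 d.py .5962 -.091 .0125 -32.65
python3 - <<'E'
from h import *
crop('scene',200,155,130,110,5,'pics/a1.png')
E
```

```text
shift mm [ 2.1  3.2 34.3] rot [-0. -0. -0.] pos [ 0.5962 -0.0872  0.0468] yaw -32.7 t 3.1 w 0.06
```

View pics/a1.png

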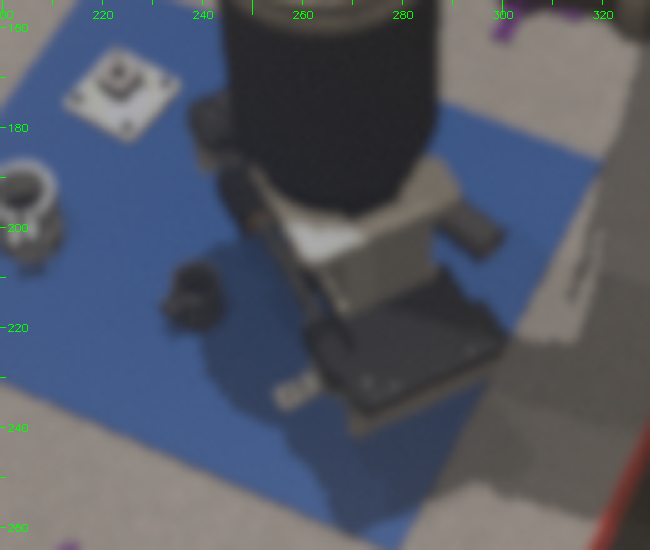

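The gripper hides the anchor (one arm is visible at (258,232)), and nothing is touching. Descend, correct, and grip.

```bash

python3 -m handwheel '[{"x":0.002,"y":0.003,"z":0.02,"rx":0,"ry":0,"rz":0,"grip":0.06},{"x":0.002,"y":0.003,"z":0.034,"rx":0,"ry":0,"rz":0,"grip":0.06},{"x":0.002,"y":0.003,"z":0.034,"rx":0,"ry":0,"rz":0,"grip":0.06},{"x":0.002,"y":0.003,"z":0.034,"rx":0,"ry":0,"rz":0,"grip":0.06},{"x":0.002,"y":0.003,"z":0.034,"rx":0,"ry":0,"rz":0,"grip":0.02},{"x":0.002,"y":0.003,"z":0.034,"rx":0,"ry":0,"rz":0,"grip":0.02},{"x":0.002,"y":0.003,"z":0.034,"rx":0,"ry":0,"rz":0,"grip":0.02},{"x":0.002,"y":0.003,"z":0.034,"rx":0,"ry":0,"rz":0,"grip":0.02},{"x":0.002,"y":0.003,"z":0.034,"rx":0,"ry":0,"rz":0,"grip":0.02},{"x":0.002,"y":0.003,"z":0.034,"rx":0,"ry":0,"rz":0,"grip":0.02}]' 30
python3 d.py .6088 .2318 .12 4.1
```

```text
clock: 4.15
position: [0.5963, -0.0907, 0.0129]
tool_rot: [[0.842, -0.54, 0.0], [-0.54, -0.842, -0.0], [0.0, -0.0, -1.0]]
contact_force: [-0.0, 0.4, 4.1]
grip_width: 0.0331
finger_force: 30.0
shift mm [-163.5 -278.3 -107.1] rot [ -0.   -0.  -36.8] pos [ 0.5963 -0.0907  0.0129] yaw -32.7 t 4.15 w 0.0331
```

```bash

python3 -m handwheel '[{"x":0,"y":0,"z":-0.04,"rx":0,"ry":0,"rz":0,"grip":0.02},{"x":0,"y":0,"z":-0.08,"rx":0,"ry":0,"rz":0,"grip":0.02},{"x":-0.02,"y":-0.034,"z":-0.107,"rx":0,"ry":0,"rz":-5,"grip":0.02},{"x":-0.044,"y":-0.075,"z":-0.107,"rx":0,"ry":0,"rz":-12,"grip":0.02},{"x":-0.068,"y":-0.116,"z":-0.107,"rx":0,"ry":0,"rz":-18,"grip":0.02},{"x":-0.092,"y":-0.157,"z":-0.107,"rx":0,"ry":0,"rz":-24,"grip":0.02},{"x":-0.116,"y":-0.198,"z":-0.107,"rx":0,"ry":0,"rz":-30,"grip":0.02},{"x":-0.14,"y":-0.238,"z":-0.107,"rx":0,"ry":0,"rz":-36.8,"grip":0.02},{"x":-0.157,"y":-0.267,"z":-0.107,"rx":0,"ry":0,"rz":-36.8,"grip":0.02},{"x":-0.1635,"y":-0.278,"z":-0.107,"rx":0,"ry":0,"rz":-36.8,"grip":0.02}]'
python3 -m handwheel '[{"x":0,"y":0,"z":0.03,"rx":0,"ry":0,"rz":0,"grip":0.02},{"x":0,"y":0,"z":0.06,"rx":0,"ry":0,"rz":0,"grip":0.02},{"x":0,"y":0,"z":0.07,"rx":0,"ry":0,"rz":0,"grip":0.02},{"x":0,"y":0,"z":0.07,"rx":0,"ry":0,"rz":0,"grip":0.02},{"x":0,"y":0,"z":0.07,"rx":0,"ry":0,"rz":0,"grip":0.02},{"x":0,"y":0,"z":0.07,"rx":0,"ry":0,"rz":0,"grip":0.02},{"x":0,"y":0,"z":0.07,"rx":0,"ry":0,"rz":0,"grip":0.02},{"x":0,"y":0,"z":0.07,"rx":0,"ry":0,"rz":0,"grip":0.02},{"x":0,"y":0,"z":0.07,"rx":0,"ry":0,"rz":0,"grip":0.02},{"x":0,"y":0,"z":0.07,"rx":0,"ry":0,"rz":0,"grip":0.02}]'
python3 d.py .6088 .2318 .0205 4.1
python3 - <<'E'
from h import *
a=cv2.resize
crop('scene',310,215,130,110,5,'pics/a2.png')
E
```

```text
clock: 5.15
position: [0.6082, 0.2347, 0.119]
tool_rot: [[0.997, 0.075, -0.0], [0.075, -0.997, 0.0], [-0.0, -0.0, -1.0]]
contact_force: [-0.7, -0.3, -1.1]
grip_width: 0.033
finger_force: 30.0
clock: 6.15
position: [0.6086, 0.2316, 0.0498]
tool_rot: [[0.997, 0.072, 0.0], [0.072, -0.997, 0.0], [0.0, -0.0, -1.0]]
contact_force: [0.4, -0.1, -1.4]
grip_width: 0.0326
finger_force: 30.0
shift mm [ 0.2 -0.2 29.3] rot [-0. -0.  0.] pos [0.6086 0.2316 0.0498] yaw 4.1 t 6.15 w 0.0326
```

View pics/a2.png

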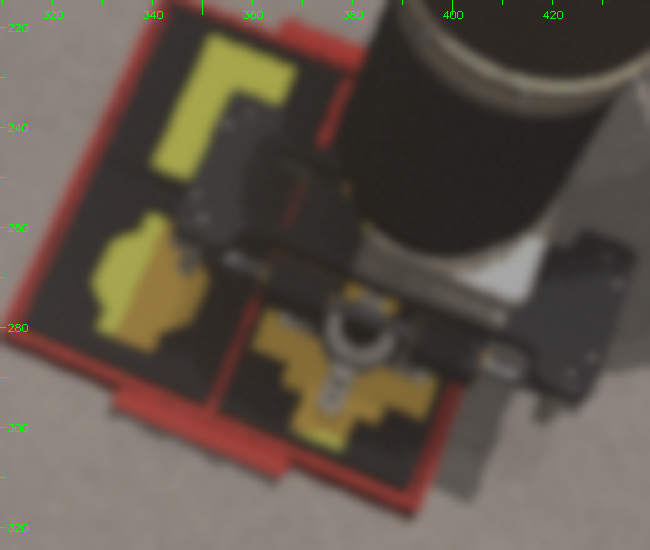

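Anchor held level, hub at (381,281), arms parallel to the cross. Lower, release and retreat.

```bash
python3 - <<'E'
from h import *
print(onz('scene',(381.4,280.9),.0585), onz('scene',(381.4,280.9),.055))
E
python3 -m handwheel '[{"x":0,"y":0,"z":0.01,"rx":0,"ry":0,"rz":0,"grip":0.02},{"x":0,"y":0,"z":0.02,"rx":0,"ry":0,"rz":0,"grip":0.02},{"x":0,"y":0,"z":0.026,"rx":0,"ry":0,"rz":0,"grip":0.02},{"x":0,"y":0,"z":0.0295,"rx":0,"ry":0,"rz":0,"grip":0.02},{"x":0,"y":0,"z":0.0295,"rx":0,"ry":0,"rz":0,"grip":0.02},{"x":0,"y":0,"z":0.0295,"rx":0,"ry":0,"rz":0,"grip":0.02},{"x":0,"y":0,"z":0.0295,"rx":0,"ry":0,"rz":0,"grip":0.02},{"x":0,"y":0,"z":0.0295,"rx":0,"ry":0,"rz":0,"grip":0.02},{"x":0,"y":0,"z":0.0295,"rx":0,"ry":0,"rz":0,"grip":0.02},{"x":0,"y":0,"z":0.0295,"rx":0,"ry":0,"rz":0,"grip":0.02}]'
python3 -m handwheel '[{"x":0,"y":0,"z":0,"rx":0,"ry":0,"rz":0,"grip":0.055},{"x":0,"y":0,"z":0,"rx":0,"ry":0,"rz":0,"grip":0.055},{"x":0,"y":0,"z":0,"rx":0,"ry":0,"rz":0,"grip":0.055},{"x":0,"y":0,"z":0,"rx":0,"ry":0,"rz":0,"grip":0.055},{"x":0,"y":0,"z":-0.02,"rx":0,"ry":0,"rz":0,"grip":0.06},{"x":0,"y":0,"z":-0.06,"rx":0,"ry":0,"rz":0,"grip":0.06},{"x":0,"y":0,"z":-0.1,"rx":0,"ry":0,"rz":0,"grip":0.06},{"x":0,"y":0.02,"z":-0.1,"rx":0,"ry":0,"rz":-5,"grip":0.06},{"x":0,"y":0.06,"z":-0.1,"rx":0,"ry":0,"rz":-10,"grip":0.06},{"x":0,"y":0.1,"z":-0.1,"rx":0,"ry":0,"rz":-16,"grip":0.06}]'
python3 d.py .6061 -.2853 .1 41.8
```

```text
[0.61120916 0.23012354 0.0585    ] [0.60952142 0.23013738 0.055     ]
clock: 7.2
position: [0.6085, 0.2315, 0.02]
tool_rot: [[0.997, 0.072, -0.0], [0.072, -0.997, -0.0], [-0.0, 0.0, -1.0]]
contact_force: [-2.2, -0.7, 2.3]
grip_width: 0.0325
finger_force: 30.0
clock: 8.2
position: [0.6158, 0.1315, 0.1206]
tool_rot: [[0.937, 0.349, 0.001], [0.349, -0.937, 0.001], [0.001, -0.0, -1.0]]
contact_force: [0.4, 0.3, -0.7]
grip_width: 0.0601
finger_force: 0.0
shift mm [-154.8  387.1   20.3] rot [ -0.   -0.1 -21.3] pos [0.6158 0.1315 0.1206] yaw 20.5 t 8.2 w 0.0601
```

```bash

python3 -m handwheel '[{"x":-0.155,"y":0.387,"z":0,"rx":0,"ry":0,"rz":-21.7,"grip":0.06},{"x":-0.155,"y":0.387,"z":0,"rx":0,"ry":0,"rz":-21.7,"grip":0.06},{"x":-0.155,"y":0.387,"z":0,"rx":0,"ry":0,"rz":-21.7,"grip":0.06},{"x":-0.155,"y":0.387,"z":0,"rx":0,"ry":0,"rz":-21.7,"grip":0.06},{"x":-0.155,"y":0.387,"z":0,"rx":0,"ry":0,"rz":-21.7,"grip":0.06},{"x":-0.155,"y":0.387,"z":0,"rx":0,"ry":0,"rz":-21.7,"grip":0.06},{"x":-0.155,"y":0.387,"z":0,"rx":0,"ry":0,"rz":-21.7,"grip":0.06},{"x":-0.155,"y":0.387,"z":0.02,"rx":0,"ry":0,"rz":-21.7,"grip":0.06},{"x":-0.155,"y":0.387,"z":0.05,"rx":0,"ry":0,"rz":-21.7,"grip":0.06},{"x":-0.155,"y":0.387,"z":0.05,"rx":0,"ry":0,"rz":-21.7,"grip":0.06}]' >/dev/null
python3 - <<'E'
from h import *
s=env.read_camera('scene'); t=env.read_camera('top')
k=lambda im,x,y:cv2.resize(im[y:y+110,x:x+78],None,fx=5,fy=5,interpolation=cv2.INTER_CUBIC)
cv2.imwrite('pics/a3.png',np.hstack([k(s,345,225),k(s,175,150)])[:,:,::-1])
E
python3 d.py .6061 -.2853 .022 41.8
```

```text
shift mm [ 2.7  2.1 47.1] rot [-0.1  0.1 -0. ] pos [ 0.6028 -0.2855  0.0691] yaw 41.8 t 9.3 w 0.0601
```

View pics/a3.png

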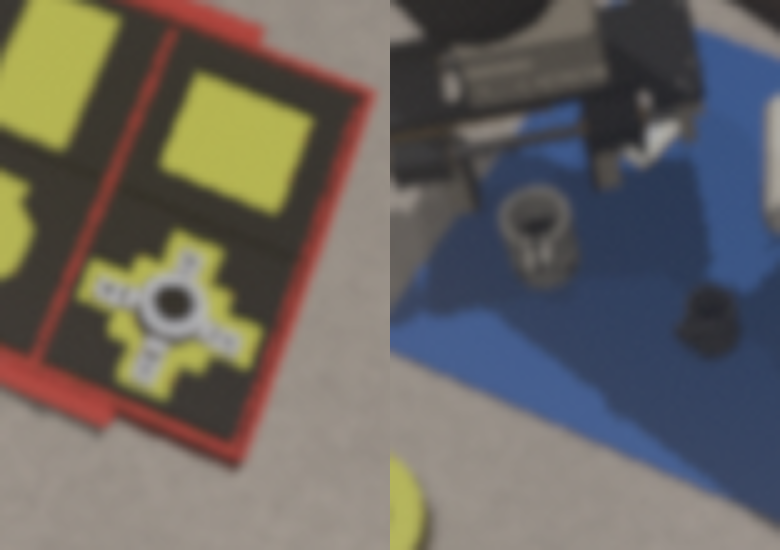

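Left: the anchor is centred in the cross, all four arms in their channels. Right: the fingers straddle the clamp, ear clear at crop (540,245). Descend and grip.

```bash

python3 -m handwheel '[{"x":0.002,"y":0.001,"z":0.02,"rx":0,"ry":0,"rz":0,"grip":0.06},{"x":0.002,"y":0.001,"z":0.04,"rx":0,"ry":0,"rz":0,"grip":0.06},{"x":0.002,"y":0.001,"z":0.047,"rx":0,"ry":0,"rz":0,"grip":0.06},{"x":0.002,"y":0.001,"z":0.047,"rx":0,"ry":0,"rz":0,"grip":0.06},{"x":0.002,"y":0.001,"z":0.047,"rx":0,"ry":0,"rz":0,"grip":0.02},{"x":0.002,"y":0.001,"z":0.047,"rx":0,"ry":0,"rz":0,"grip":0.02},{"x":0.002,"y":0.001,"z":0.047,"rx":0,"ry":0,"rz":0,"grip":0.02},{"x":0.002,"y":0.001,"z":0.047,"rx":0,"ry":0,"rz":0,"grip":0.02},{"x":0.002,"y":0.001,"z":0.047,"rx":0,"ry":0,"rz":0,"grip":0.02},{"x":0.002,"y":0.001,"z":0.047,"rx":0,"ry":0,"rz":0,"grip":0.02}]' 30
python3 d.py .616 .128 .12 4.1
```

```text
clock: 10.3
position: [0.6066, -0.2846, 0.0242]
tool_rot: [[0.745, 0.667, 0.002], [0.667, -0.745, -0.001], [0.001, 0.002, -1.0]]
contact_force: [1.2, 0.8, 6.5]
grip_width: 0.0372
finger_force: 30.0
shift mm [ 282.5 -300.8  -96. ] rot [ 0.1 -0.1 37.8] pos [ 0.6066 -0.2846  0.0242] yaw 41.9 t 10.3 w 0.0372
```

```bash

python3 -m handwheel '[{"x":0,"y":0,"z":-0.04,"rx":0,"ry":0,"rz":0,"grip":0.02},{"x":0,"y":0,"z":-0.08,"rx":0,"ry":0,"rz":0,"grip":0.02},{"x":0.03,"y":-0.032,"z":-0.096,"rx":0,"ry":0,"rz":6,"grip":0.02},{"x":0.063,"y":-0.067,"z":-0.096,"rx":0,"ry":0,"rz":12,"grip":0.02},{"x":0.096,"y":-0.102,"z":-0.096,"rx":0,"ry":0,"rz":18,"grip":0.02},{"x":0.129,"y":-0.137,"z":-0.096,"rx":0,"ry":0,"rz":24,"grip":0.02},{"x":0.162,"y":-0.173,"z":-0.096,"rx":0,"ry":0,"rz":30,"grip":0.02},{"x":0.195,"y":-0.208,"z":-0.096,"rx":0,"ry":0,"rz":37.8,"grip":0.02},{"x":0.228,"y":-0.243,"z":-0.096,"rx":0,"ry":0,"rz":37.8,"grip":0.02},{"x":0.259,"y":-0.276,"z":-0.096,"rx":0,"ry":0,"rz":37.8,"grip":0.02}]'
python3 -m handwheel '[{"x":0.007,"y":0.033,"z":0,"rx":0,"ry":0,"rz":0,"grip":0.02},{"x":0.007,"y":-0.033,"z":0,"rx":0,"ry":0,"rz":0,"grip":0.02},{"x":0.002,"y":-0.033,"z":0,"rx":0,"ry":0,"rz":0,"grip":0.02},{"x":0.002,"y":-0.033,"z":0.03,"rx":0,"ry":0,"rz":0,"grip":0.02},{"x":0.002,"y":-0.033,"z":0.06,"rx":0,"ry":0,"rz":0,"grip":0.02},{"x":0.002,"y":-0.033,"z":0.06,"rx":0,"ry":0,"rz":0,"grip":0.02},{"x":0.002,"y":-0.033,"z":0.06,"rx":0,"ry":0,"rz":0,"grip":0.02},{"x":0.002,"y":-0.033,"z":0.06,"rx":0,"ry":0,"rz":0,"grip":0.02},{"x":0.002,"y":-0.033,"z":0.06,"rx":0,"ry":0,"rz":0,"grip":0.02},{"x":0.002,"y":-0.033,"z":0.06,"rx":0,"ry":0,"rz":0,"grip":0.02}]'
python3 d.py .616 .128 .0315 4.1
```

```text
clock: 11.3
position: [0.6137, 0.096, 0.1188]
tool_rot: [[0.998, 0.07, -0.001], [0.07, -0.998, -0.0], [-0.001, -0.0, -1.0]]
contact_force: [0.2, -0.6, -2.2]
grip_width: 0.0373
finger_force: 30.0
clock: 12.3
position: [0.6148, 0.1273, 0.0604]
tool_rot: [[0.998, 0.07, 0.002], [0.07, -0.998, 0.001], [0.002, -0.001, -1.0]]
contact_force: [0.3, 0.7, -0.4]
grip_width: 0.0374
finger_force: 30.0
shift mm [ 1.2 -0.6 28.9] rot [-0.  -0.1 -0.1] pos [0.6148 0.1273 0.0604] yaw 4.0 t 12.3 w 0.0374
```

```bash

python3 -m handwheel '[{"x":0.001,"y":-0.001,"z":0.01,"rx":0,"ry":0,"rz":0,"grip":0.02},{"x":0.001,"y":-0.001,"z":0.02,"rx":0,"ry":0,"rz":0,"grip":0.02},{"x":0.001,"y":-0.001,"z":0.026,"rx":0,"ry":0,"rz":0,"grip":0.02},{"x":0.001,"y":-0.001,"z":0.029,"rx":0,"ry":0,"rz":0,"grip":0.02},{"x":0.001,"y":-0.001,"z":0.029,"rx":0,"ry":0,"rz":0,"grip":0.02},{"x":0.001,"y":-0.001,"z":0.029,"rx":0,"ry":0,"rz":0,"grip":0.02},{"x":0.001,"y":-0.001,"z":0.029,"rx":0,"ry":0,"rz":0,"grip":0.02},{"x":0.001,"y":-0.001,"z":0.029,"rx":0,"ry":0,"rz":0,"grip":0.055},{"x":0.001,"y":-0.001,"z":0.029,"rx":0,"ry":0,"rz":0,"grip":0.055},{"x":0.001,"y":-0.001,"z":0.029,"rx":0,"ry":0,"rz":0,"grip":0.055}]'
python3 -m handwheel '[{"x":0,"y":0,"z":-0.01,"rx":0,"ry":0,"rz":0,"grip":0.055},{"x":0,"y":0,"z":-0.05,"rx":0,"ry":0,"rz":0,"grip":0.055},{"x":0,"y":0,"z":-0.09,"rx":0,"ry":0,"rz":0,"grip":0.055},{"x":-0.02,"y":0.04,"z":-0.09,"rx":0,"ry":0,"rz":0,"grip":0.055},{"x":-0.04,"y":0.08,"z":-0.09,"rx":0,"ry":0,"rz":-6,"grip":0.055},{"x":-0.06,"y":0.12,"z":-0.09,"rx":0,"ry":0,"rz":-12,"grip":0.055},{"x":-0.08,"y":0.16,"z":-0.09,"rx":0,"ry":0,"rz":-18,"grip":0.055},{"x":-0.1,"y":0.2,"z":-0.09,"rx":0,"ry":0,"rz":-24,"grip":0.055},{"x":-0.12,"y":0.24,"z":-0.09,"rx":0,"ry":0,"rz":-27.5,"grip":0.055},{"x":-0.13,"y":0.27,"z":-0.09,"rx":0,"ry":0,"rz":-27.5,"grip":0.055}]'
python3 d.py .4913 -.1965 .06 31.6
```

```text
clock: 13.3
position: [0.615, 0.1281, 0.0296]
tool_rot: [[0.998, 0.071, -0.0], [0.071, -0.998, -0.0], [-0.0, 0.0, -1.0]]
contact_force: [-0.5, 0.4, -0.5]
grip_width: 0.0531
finger_force: 0.0
clock: 14.3
position: [0.5029, -0.1522, 0.1209]
tool_rot: [[0.851, 0.524, 0.0], [0.524, -0.851, 0.0], [0.0, 0.0, -1.0]]
contact_force: [0.8, 0.4, 0.8]
grip_width: 0.0551
finger_force: 0.0
shift mm [-33.1  31.6  60.9] rot [ 0. -0.  0.] pos [ 0.5029 -0.1522  0.1209] yaw 31.6 t 14.3 w 0.0551
```

```bash

python3 -m handwheel '[{"x":-0.033,"y":0.0315,"z":0.01,"rx":0,"ry":0,"rz":0,"grip":0.055},{"x":-0.033,"y":0.0315,"z":0.03,"rx":0,"ry":0,"rz":0,"grip":0.055},{"x":-0.033,"y":0.0315,"z":0.06,"rx":0,"ry":0,"rz":0,"grip":0.055},{"x":-0.033,"y":0.0315,"z":0.06,"rx":0,"ry":0,"rz":0,"grip":0.055},{"x":-0.033,"y":0.0315,"z":0.06,"rx":0,"ry":0,"rz":0,"grip":0.055},{"x":-0.033,"y":0.0315,"z":0.06,"rx":0,"ry":0,"rz":0,"grip":0.055},{"x":-0.033,"y":0.0315,"z":0.06,"rx":0,"ry":0,"rz":0,"grip":0.055},{"x":-0.033,"y":0.0315,"z":0.06,"rx":0,"ry":0,"rz":0,"grip":0.055},{"x":-0.033,"y":0.0315,"z":0.06,"rx":0,"ry":0,"rz":0,"grip":0.055},{"x":-0.033,"y":0.0315,"z":0.06,"rx":0,"ry":0,"rz":0,"grip":0.055}]' >/dev/null
python3 - <<'E'
from h import *
s=env.read_camera('scene')
k=lambda im,x,y:cv2.resize(im[y:y+110,x:x+78],None,fx=5,fy=5,interpolation=cv2.INTER_CUBIC)
cv2.imwrite('pics/a4.png',np.hstack([k(s,305,215),k(s,215,130)])[:,:,::-1])
E
python3 d.py .4913 -.1965 .0115 31.6
```

```text
shift mm [-2.5  1.  48.8] rot [ 0. -0. -0.] pos [ 0.4929 -0.1943  0.0603] yaw 31.6 t 15.35 w 0.0551
```

View pics/a4.png

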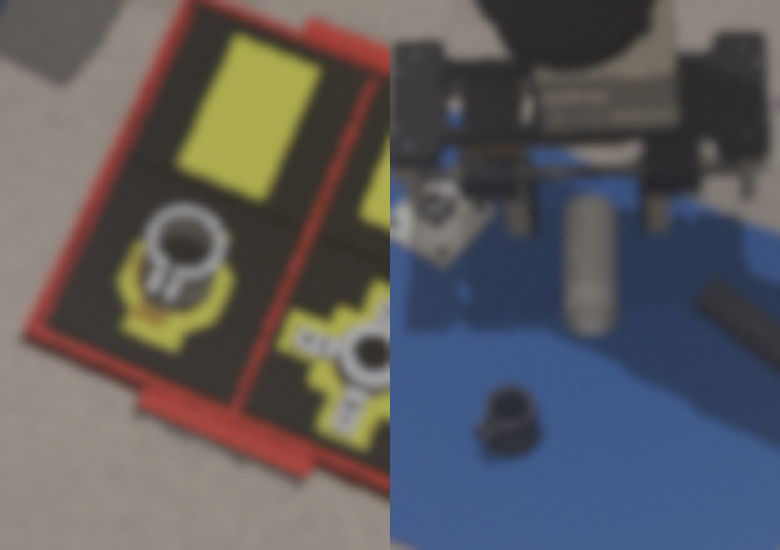

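Left: clamp upright in its octagon, ear toward the lower notch. Right: fingers straddle the bright tube, clear of the pyramid. Grip the tube.

```bash

python3 -m handwheel '[{"x":-0.0025,"y":0.001,"z":0.02,"rx":0,"ry":0,"rz":0,"grip":0.055},{"x":-0.0025,"y":0.001,"z":0.04,"rx":0,"ry":0,"rz":0,"grip":0.055},{"x":-0.0025,"y":0.001,"z":0.0485,"rx":0,"ry":0,"rz":0,"grip":0.055},{"x":-0.0025,"y":0.001,"z":0.0485,"rx":0,"ry":0,"rz":0,"grip":0.055},{"x":-0.0025,"y":0.001,"z":0.0485,"rx":0,"ry":0,"rz":0,"grip":0.015},{"x":-0.0025,"y":0.001,"z":0.0485,"rx":0,"ry":0,"rz":0,"grip":0.015},{"x":-0.0025,"y":0.001,"z":0.0485,"rx":0,"ry":0,"rz":0,"grip":0.015},{"x":-0.0025,"y":0.001,"z":0.0485,"rx":0,"ry":0,"rz":0,"grip":0.015},{"x":-0.0025,"y":0.001,"z":0.0485,"rx":0,"ry":0,"rz":0,"grip":0.015},{"x":-0.0025,"y":0.001,"z":0.0485,"rx":0,"ry":0,"rz":0,"grip":0.015}]' 20
python3 d.py .5122 .121 .1 4.1
```

```text
clock: 16.35
position: [0.4916, -0.1966, 0.0121]
tool_rot: [[0.852, 0.523, 0.001], [0.523, -0.852, -0.0], [0.001, 0.001, -1.0]]
contact_force: [-0.6, 0.6, 5.7]
grip_width: 0.0291
finger_force: 20.0
shift mm [ 183.8 -259.8  -87.9] rot [ 0.  -0.1 27.5] pos [ 0.4916 -0.1966  0.0121] yaw 31.6 t 16.35 w 0.0291
```

```bash

python3 -m handwheel '[{"x":0,"y":0,"z":-0.03,"rx":0,"ry":0,"rz":0,"grip":0.015},{"x":0,"y":0,"z":-0.065,"rx":0,"ry":0,"rz":0,"grip":0.015},{"x":0.018,"y":-0.026,"z":-0.088,"rx":0,"ry":0,"rz":5,"grip":0.015},{"x":0.043,"y":-0.061,"z":-0.088,"rx":0,"ry":0,"rz":10,"grip":0.015},{"x":0.068,"y":-0.096,"z":-0.088,"rx":0,"ry":0,"rz":15,"grip":0.015},{"x":0.093,"y":-0.131,"z":-0.088,"rx":0,"ry":0,"rz":20,"grip":0.015},{"x":0.118,"y":-0.167,"z":-0.088,"rx":0,"ry":0,"rz":25,"grip":0.015},{"x":0.143,"y":-0.202,"z":-0.088,"rx":0,"ry":0,"rz":27.5,"grip":0.015},{"x":0.168,"y":-0.237,"z":-0.088,"rx":0,"ry":0,"rz":27.5,"grip":0.015},{"x":0.184,"y":-0.26,"z":-0.088,"rx":0,"ry":0,"rz":27.5,"grip":0.015}]' > /dev/null
python3 -m handwheel '[{"x":0,"y":0,"z":0,"rx":0,"ry":0,"rz":0,"grip":0.015},{"x":0,"y":0,"z":0.02,"rx":0,"ry":0,"rz":0,"grip":0.015},{"x":0,"y":0,"z":0.04,"rx":0,"ry":0,"rz":0,"grip":0.015},{"x":0,"y":0,"z":0.055,"rx":0,"ry":0,"rz":0,"grip":0.015},{"x":0,"y":0,"z":0.055,"rx":0,"ry":0,"rz":0,"grip":0.015},{"x":0,"y":0,"z":0.055,"rx":0,"ry":0,"rz":0,"grip":0.015},{"x":0,"y":0,"z":0.055,"rx":0,"ry":0,"rz":0,"grip":0.015},{"x":0,"y":0,"z":0.055,"rx":0,"ry":0,"rz":0,"grip":0.015},{"x":0,"y":0,"z":0.055,"rx":0,"ry":0,"rz":0,"grip":0.015},{"x":0,"y":0,"z":0.055,"rx":0,"ry":0,"rz":0,"grip":0.015}]'
python3 d.py .5122 .121 .0197 4.1
```

```text
clock: 18.35
position: [0.5121, 0.1213, 0.045]
tool_rot: [[0.998, 0.071, 0.001], [0.071, -0.998, 0.0], [0.001, -0.0, -1.0]]
contact_force: [-0.0, 0.1, -1.3]
grip_width: 0.0298
finger_force: 20.0
shift mm [ 0.   0.4 25.3] rot [-0.  -0.  -0.1] pos [0.5121 0.1213 0.045 ] yaw 4.0 t 18.35 w 0.0298
```

```bash

python3 -m handwheel '[{"x":0,"y":0,"z":0.01,"rx":0,"ry":0,"rz":0,"grip":0.015},{"x":0,"y":0,"z":0.018,"rx":0,"ry":0,"rz":0,"grip":0.015},{"x":0,"y":0,"z":0.022,"rx":0,"ry":0,"rz":0,"grip":0.015},{"x":0,"y":0,"z":0.025,"rx":0,"ry":0,"rz":0,"grip":0.015},{"x":0,"y":0,"z":0.025,"rx":0,"ry":0,"rz":0,"grip":0.015},{"x":0,"y":0,"z":0.025,"rx":0,"ry":0,"rz":0,"grip":0.015},{"x":0,"y":0,"z":0.025,"rx":0,"ry":0,"rz":0,"grip":0.015},{"x":0,"y":0,"z":0.025,"rx":0,"ry":0,"rz":0,"grip":0.045},{"x":0,"y":0,"z":0.025,"rx":0,"ry":0,"rz":0,"grip":0.045},{"x":0,"y":0,"z":0.025,"rx":0,"ry":0,"rz":0,"grip":0.045}]'
python3 -m handwheel '[{"x":0,"y":0,"z":-0.02,"rx":0,"ry":0,"rz":0,"grip":0.045},{"x":0,"y":0,"z":-0.05,"rx":0,"ry":0,"rz":0,"grip":0.045},{"x":0,"y":0,"z":-0.09,"rx":0,"ry":0,"rz":0,"grip":0.045},{"x":-0.006,"y":0.04,"z":-0.09,"rx":0,"ry":0,"rz":0,"grip":0.045},{"x":-0.013,"y":0.09,"z":-0.09,"rx":0,"ry":0,"rz":3,"grip":0.045},{"x":-0.02,"y":0.14,"z":-0.09,"rx":0,"ry":0,"rz":7.5,"grip":0.045},{"x":-0.027,"y":0.19,"z":-0.09,"rx":0,"ry":0,"rz":7.5,"grip":0.045},{"x":-0.034,"y":0.24,"z":-0.09,"rx":0,"ry":0,"rz":7.5,"grip":0.045},{"x":-0.04,"y":0.29,"z":-0.09,"rx":0,"ry":0,"rz":7.5,"grip":0.045},{"x":-0.042,"y":0.34,"z":-0.09,"rx":0,"ry":0,"rz":7.5,"grip":0.045}]'
python3 d.py .5022 -.2945 .05 -3.4
```

```text
clock: 19.35
position: [0.5121, 0.1213, 0.0196]
tool_rot: [[0.998, 0.071, 0.0], [0.071, -0.998, 0.0], [0.0, -0.0, -1.0]]
contact_force: [0.7, 0.4, 0.3]
grip_width: 0.0433
finger_force: 0.0
clock: 20.35
position: [0.4934, -0.2204, 0.11]
tool_rot: [[0.998, -0.06, 0.001], [-0.06, -0.998, 0.0], [0.001, -0.0, -1.0]]
contact_force: [1.8, 0.9, -0.1]
grip_width: 0.0447
finger_force: 0.0
shift mm [13.2 73.4 60. ] rot [-0. -0. -0.] pos [ 0.4934 -0.2204  0.11  ] yaw -3.4 t 20.35 w 0.0447
```

```bash

python3 -m handwheel '[{"x":0.013,"y":0.04,"z":0,"rx":0,"ry":0,"rz":0,"grip":0.045},{"x":0.013,"y":0.073,"z":0.02,"rx":0,"ry":0,"rz":0,"grip":0.045},{"x":0.013,"y":0.073,"z":0.05,"rx":0,"ry":0,"rz":0,"grip":0.045},{"x":0.013,"y":0.073,"z":0.06,"rx":0,"ry":0,"rz":0,"grip":0.045},{"x":0.013,"y":0.073,"z":0.06,"rx":0,"ry":0,"rz":0,"grip":0.045},{"x":0.013,"y":0.073,"z":0.06,"rx":0,"ry":0,"rz":0,"grip":0.045},{"x":0.013,"y":0.073,"z":0.06,"rx":0,"ry":0,"rz":0,"grip":0.045},{"x":0.013,"y":0.073,"z":0.06,"rx":0,"ry":0,"rz":0,"grip":0.045},{"x":0.013,"y":0.073,"z":0.06,"rx":0,"ry":0,"rz":0,"grip":0.045},{"x":0.013,"y":0.073,"z":0.06,"rx":0,"ry":0,"rz":0,"grip":0.045}]' >/dev/null
python3 - <<'E'
from h import *
s=env.read_camera('scene')
k=lambda im,x,y:cv2.resize(im[y:y+110,x:x+78],None,fx=5,fy=5,interpolation=cv2.INTER_CUBIC)
cv2.imwrite('pics/a5.png',np.hstack([k(s,305,215),k(s,185,130)])[:,:,::-1])
E
python3 d.py .502 -.2943 .0155 -3.4
```

```text
shift mm [-0.7  2.3 34.5] rot [ 0. -0. -0.] pos [ 0.5028 -0.2921  0.05  ] yaw -3.4 t 21.4 w 0.0448
```

View pics/a5.png

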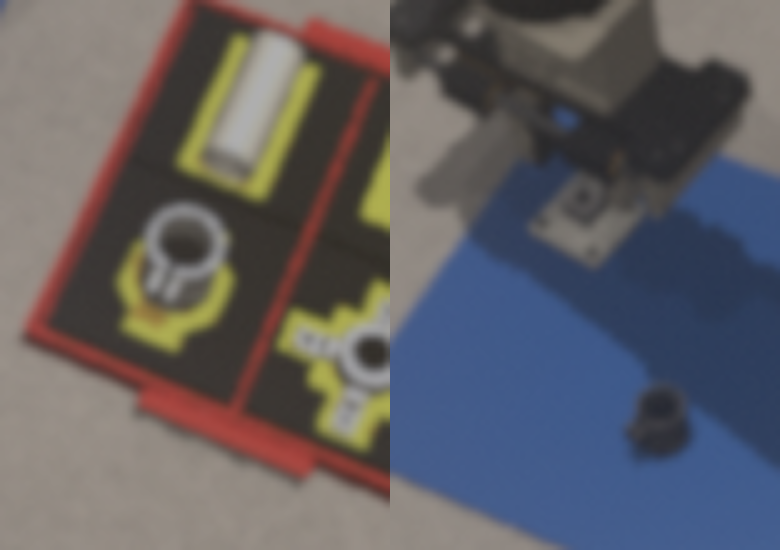

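Left: the tube lies down in its long pocket and the clamp is upright. Right: the gripper straddles the pyramid stub along its flats. Grip.

```bash

python3 -m handwheel '[{"x":-0.001,"y":0.002,"z":0.015,"rx":0,"ry":0,"rz":0,"grip":0.045},{"x":-0.001,"y":0.002,"z":0.028,"rx":0,"ry":0,"rz":0,"grip":0.045},{"x":-0.001,"y":0.002,"z":0.034,"rx":0,"ry":0,"rz":0,"grip":0.045},{"x":-0.001,"y":0.002,"z":0.034,"rx":0,"ry":0,"rz":0,"grip":0.045},{"x":-0.001,"y":0.002,"z":0.034,"rx":0,"ry":0,"rz":0,"grip":0.01},{"x":-0.001,"y":0.002,"z":0.034,"rx":0,"ry":0,"rz":0,"grip":0.01},{"x":-0.001,"y":0.002,"z":0.034,"rx":0,"ry":0,"rz":0,"grip":0.01},{"x":-0.001,"y":0.002,"z":0.034,"rx":0,"ry":0,"rz":0,"grip":0.01},{"x":-0.001,"y":0.002,"z":0.034,"rx":0,"ry":0,"rz":0,"grip":0.01},{"x":-0.001,"y":0.002,"z":0.034,"rx":0,"ry":0,"rz":0,"grip":0.01}]' 30
python3 d.py .5052 .2247 .12 4.1
```

```text
clock: 22.4
position: [0.5017, -0.2942, 0.016]
tool_rot: [[0.998, -0.06, 0.001], [-0.06, -0.998, -0.0], [0.001, 0.0, -1.0]]
contact_force: [-1.3, 1.2, 4.1]
grip_width: 0.019
finger_force: 30.0
shift mm [ -27.7 -518.1 -104.1] rot [ 0.  -0.  -7.5] pos [ 0.5017 -0.2942  0.016 ] yaw -3.4 t 22.4 w 0.019
```

```bash

python3 -m handwheel '[{"x":0,"y":0,"z":-0.04,"rx":0,"ry":0,"rz":0,"grip":0.01},{"x":0,"y":0,"z":-0.08,"rx":0,"ry":0,"rz":0,"grip":0.01},{"x":0,"y":-0.03,"z":-0.104,"rx":0,"ry":0,"rz":0,"grip":0.01},{"x":-0.003,"y":-0.075,"z":-0.104,"rx":0,"ry":0,"rz":-2,"grip":0.01},{"x":-0.006,"y":-0.12,"z":-0.104,"rx":0,"ry":0,"rz":-5,"grip":0.01},{"x":-0.009,"y":-0.165,"z":-0.104,"rx":0,"ry":0,"rz":-7.5,"grip":0.01},{"x":-0.012,"y":-0.21,"z":-0.104,"rx":0,"ry":0,"rz":-7.5,"grip":0.01},{"x":-0.015,"y":-0.255,"z":-0.104,"rx":0,"ry":0,"rz":-7.5,"grip":0.01},{"x":-0.018,"y":-0.3,"z":-0.104,"rx":0,"ry":0,"rz":-7.5,"grip":0.01},{"x":-0.02,"y":-0.345,"z":-0.104,"rx":0,"ry":0,"rz":-7.5,"grip":0.01}]' > /dev/null
python3 d.py .5052 .2247 .05 4.1
```

```text
shift mm [  15.7 -170.7   69.7] rot [-0.   0.  -0.1] pos [0.5016 0.0533 0.1196] yaw 4.0 t 23.4 w 0.0192
```

```bash

python3 -m handwheel '[{"x":0.004,"y":-0.04,"z":0,"rx":0,"ry":0,"rz":0,"grip":0.01},{"x":0.008,"y":-0.08,"z":0,"rx":0,"ry":0,"rz":0,"grip":0.01},{"x":0.012,"y":-0.12,"z":0,"rx":0,"ry":0,"rz":0,"grip":0.01},{"x":0.015,"y":-0.16,"z":0.01,"rx":0,"ry":0,"rz":0,"grip":0.01},{"x":0.0155,"y":-0.1705,"z":0.03,"rx":0,"ry":0,"rz":0,"grip":0.01},{"x":0.0155,"y":-0.1705,"z":0.06,"rx":0,"ry":0,"rz":0,"grip":0.01},{"x":0.0155,"y":-0.1705,"z":0.07,"rx":0,"ry":0,"rz":0,"grip":0.01},{"x":0.0155,"y":-0.1705,"z":0.07,"rx":0,"ry":0,"rz":0,"grip":0.01},{"x":0.0155,"y":-0.1705,"z":0.07,"rx":0,"ry":0,"rz":0,"grip":0.01},{"x":0.0155,"y":-0.1705,"z":0.07,"rx":0,"ry":0,"rz":0,"grip":0.01}]' > /dev/null
python3 d.py .5052 .2247 .0235 4.1
python3 - <<'E'
from h import *
crop('scene',310,205,130,110,5,'pics/a6.png')
E
```

```text
shift mm [-1.3 -1.9 27.4] rot [-0.1 -0.1 -0.1] pos [0.5065 0.2228 0.0509] yaw 4.0 t 24.4 w 0.019
```

View pics/a6.png

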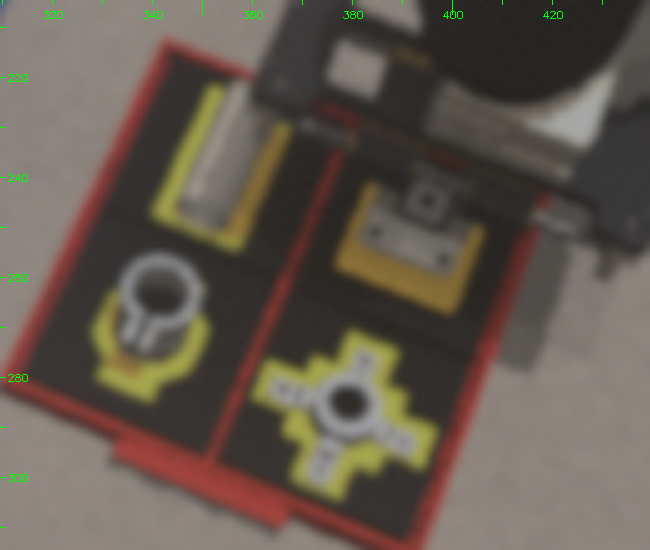

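The pyramid is held level over its square, aligned, at about (395,248). Lower, release, and move clear of the tray.

```bash

python3 -m handwheel '[{"x":-0.001,"y":-0.001,"z":0.01,"rx":0,"ry":0,"rz":0,"grip":0.01},{"x":-0.001,"y":-0.001,"z":0.018,"rx":0,"ry":0,"rz":0,"grip":0.01},{"x":-0.001,"y":-0.001,"z":0.024,"rx":0,"ry":0,"rz":0,"grip":0.01},{"x":-0.001,"y":-0.001,"z":0.0275,"rx":0,"ry":0,"rz":0,"grip":0.01},{"x":-0.001,"y":-0.001,"z":0.0275,"rx":0,"ry":0,"rz":0,"grip":0.01},{"x":-0.001,"y":-0.001,"z":0.0275,"rx":0,"ry":0,"rz":0,"grip":0.01},{"x":-0.001,"y":-0.001,"z":0.0275,"rx":0,"ry":0,"rz":0,"grip":0.01},{"x":-0.001,"y":-0.001,"z":0.0275,"rx":0,"ry":0,"rz":0,"grip":0.04},{"x":-0.001,"y":-0.001,"z":0.0275,"rx":0,"ry":0,"rz":0,"grip":0.04},{"x":-0.001,"y":-0.001,"z":0.0275,"rx":0,"ry":0,"rz":0,"grip":0.04}]'
python3 -m handwheel '[{"x":0,"y":0,"z":-0.02,"rx":0,"ry":0,"rz":0,"grip":0.04},{"x":0,"y":0,"z":-0.06,"rx":0,"ry":0,"rz":0,"grip":0.04},{"x":0,"y":0,"z":-0.1,"rx":0,"ry":0,"rz":0,"grip":0.04},{"x":-0.02,"y":-0.04,"z":-0.13,"rx":0,"ry":0,"rz":0,"grip":0.04},{"x":-0.04,"y":-0.08,"z":-0.16,"rx":0,"ry":0,"rz":0,"grip":0.04},{"x":-0.06,"y":-0.12,"z":-0.16,"rx":0,"ry":0,"rz":0,"grip":0.04},{"x":-0.08,"y":-0.16,"z":-0.16,"rx":0,"ry":0,"rz":0,"grip":0.04},{"x":-0.1,"y":-0.2,"z":-0.16,"rx":0,"ry":0,"rz":0,"grip":0.04},{"x":-0.12,"y":-0.24,"z":-0.16,"rx":0,"ry":0,"rz":0,"grip":0.04},{"x":-0.12,"y":-0.26,"z":-0.16,"rx":0,"ry":0,"rz":0,"grip":0.04}]'
python3 - <<'E'
from h import *
s=env.read_camera('scene');t=env.read_camera('top')
k=lambda im,x,y:cv2.resize(im[y:y+118,x:x+128],None,fx=3.125,fy=3.125,interpolation=cv2.INTER_CUBIC)
cv2.imwrite('pics/a7.png',np.vstack([np.hstack([k(s,305,207),k(t,95,150)])])[:,:,::-1])
cv2.imwrite('pics/top9.png',t[:,:,::-1])
E
```

```text
clock: 25.45
position: [0.5046, 0.2235, 0.0218]
tool_rot: [[0.998, 0.07, -0.0], [0.07, -0.998, -0.0], [-0.0, 0.0, -1.0]]
contact_force: [-0.5, -0.0, -0.4]
grip_width: 0.0367
finger_force: 0.0
clock: 26.45
position: [0.3643, 0.4772, 0.1819]
tool_rot: [[0.997, 0.073, -0.0], [0.073, -0.997, 0.0], [-0.0, -0.0, -1.0]]
contact_force: [0.8, -0.1, 0.1]
grip_width: 0.04
finger_force: 0.0
```

View pics/a7.png

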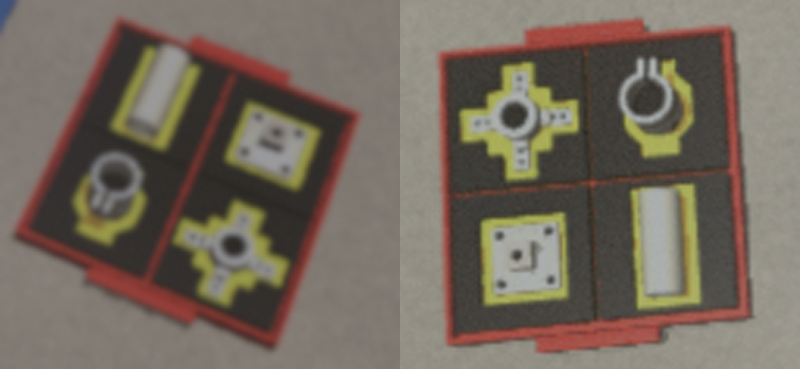

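View pics/top9.png

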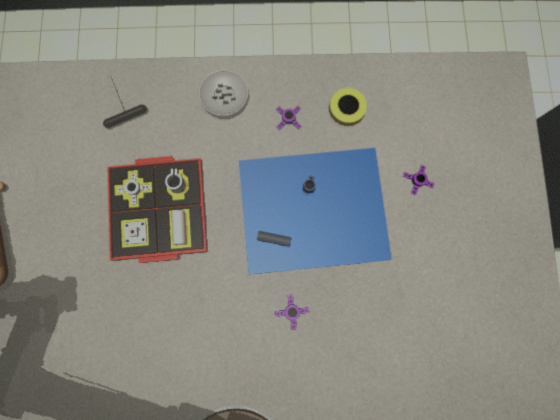

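All four parts are seated (tray crop), and the dark parts still sit at (310,185) and (274,239). Numeric check of the tight ones.

```bash
python3 - <<'E'
from h import *
np.set_printoptions(precision=4,suppress=True)
T=lambda p:(94.5+(p[0]-400)/3.125,149.5+p[1]/3.125);S=lambda p:(304.5+p[0]/3.125,206.5+p[1]/3.125)
for n,a,b,i in[('clamp rim',(114,178),(645,97),(.6143,.129)),('anchor rim',(234,246),(516,116),(.607,.2326)),('tube',(160,88),(663,242),(.5105,.1216)),('plate',(266,144),(524,260),(.5034,.2254))]:
    p,g=tri(S(a),T(b)); print(n,p,'gap',round(g,4),'d top-only',onz('top',T(b),p[2])[:2]-i)
s=env.state(); print(s['clock'],np.abs(s['joint_velocities']).max())
E
```

```text
clamp rim [0.6147 0.1281 0.0556] gap 0.0052 d top-only [-0.0006  0.0015]
anchor rim [0.609  0.2313 0.0282] gap 0.002 d top-only [ 0.0016 -0.0003]
tube [0.512  0.121  0.0312] gap 0.0005 d top-only [ 0.0014 -0.0004]
plate [0.5051 0.2221 0.0156] gap 0.0098 d top-only [-0.0003  0.0013]
26.55 0.04249443990684421
```

```bash
python3 -c "
from workcell import env
print(env.hand_in())"
```

```text
the job is handed in; nothing more can be done
None
```

The job is handed in at about 27 s: by camera check all four bright parts sit in their own cut-outs, within about 2 mm of centre. The dark child-size parts look unmoved and the gripper has let go; the hand-in returned no verdict.

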